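Show the stock camera where the big nut belongs

ROBOT

A 7-joint arm with a two-finger parallel gripper is mounted at the origin on the work surface. World frame = base frame: x ahead of the robot, y to its left, z up, the work surface at z = 0. Lengths are in m, angles in rad, forces in N, time in s.
With the tool pointing down it reaches from about 0.4 to 0.85 m from the base axis. Payload 10.4 kg.
Tool frame: the origin (TCP) lies between the finger pads; the fingertips stand 17 mm ahead of it and the grasp point (between the pads) lies 2 mm behind it; z points along the fingers, y is the direction in which the jaws open and shut (so a half turn about z gives the same grasp; the last joint's range is limited). The gripper opens to 85 mm and grips with 20 to 120 N. Pads are 22 mm wide; open, the fingers measure 114 mm over their backs; the gripper's body (76 mm by 85 mm) begins 54 mm behind the grasp point. The pads swing forward as they close: fully open they stand 13 mm farther back than shut.
Start: joints at [1.08, 0.332, -0.065, 1.46, 0.022, 1.35, -0.088], TCP at [0.282, -0.558, 0.248] pointing down, gripper open.
Joint ranges: [-2.6, 2.6], [-0.5, 2.12], [-1.47, 1.34], [0.16, 2.42], [-1.27, 4.41], [0.06, 2.06], [-2.6, 2.6]. Speed limits (rad/s): [2.22, 2.22, 2.79, 2.79, 3.14, 3.14, 3.14].

INTERFACE

Orientations are given as a 3x3 rotation matrix whose columns are the frame's x, y, z axes.
In Python, from bench import bot gives the robot as it stands.
- The arm moves only by the tool play_rows, never from a script. Its argument "commands" is a list of rows, each a list of 3 entries, a list of its own where there are three numbers: the shift along the tool's x, y, z in mm, then the turn, a rotation vector about the tool's x, y, z in degrees, then the opening, from 0 (shut) to 1 (fully open). In form: [[[x, y, z], [ax, ay, az], fingers], ...]. A call has 1 to 20 rows; each row shifts and turns the commanded pose from where the row before left it, along the tool's axes as they then stand; what a row does not reach is not made up. A row lasts 1/8 s, in which the tool goes at most 62.5 mm and 10.7 degrees, less where a joint would pass 70% of its speed; a pose out of reach is approached as far as the arm can. A call with a gripper value outside its range is refused whole. The fingers move at their own pace and stop on an object; "newtons" is the grip in N (left out, the last holds). Time passes only in rows, so rows that do not move let the fingers close. It gives the time, the measured TCP pose, the force and the opening at its end, in the units of the state.
- bot.get_state(): the state, without advancing time (a new reading comes with each control period).
- bot.camera(name): name is "scene" or "top" or "wrist"; returns a dict with "color" (400x640x3 uint8, blue, green, red), "fx", "fy", "cx", "cy" (pixels), "k1" (the pictures are not rectified: a ray, as slopes to the right and down, at radius r is drawn at 1 + k1 r^2 times it, then the intrinsics apply), "view" (4x4, takes a point from world to camera coordinates); the wrist camera has in their place "tool_from_camera" (4x4, takes a point from camera to tool coordinates, whose origin is the TCP and whose axes are the flange's). Camera axes: x right, y up, looking along -z (the intrinsics and any distortion apply to the point x, -y, -z); pixel columns grow to the right and rows downward; lengths in m; the calibration is good to about 2 mm. A picture is of the moment at which its call begins: read the wrist's pose just before it. There is no depth.
- bot.close_job(): hands the job in, once; it reports no verdict.
The state is a dict: "t": time; "joint_pos": joint angles; "joint_velocities": joint speeds; "tau": joint torques, N m; "tcp_pos": TCP position; "tool_rot": TCP orientation; "force": force on the tool from outside, world axes, zero at the start; "torque": the same for the moment, N m; "width": finger opening in m.
Only numpy, scipy, OpenCV 4.12 (cv2) and the standard library are available. Lean on these libraries where they do the work, as an engineer would, in place of code of your own. Each camera call takes 0.05 s, during which the arm holds its last target.

TASK

Show the stock camera which part goes into which bin: point at the larger hexagonal nut, holding your fingertips a couple of centimetres above the middle of it for about two seconds, then point in the same way at the middle of the empty stock bin for about two seconds, and then press the round confirm button fully down and let it come back up. Do not touch the parts, the bins or any other loose thing, and do not bring the fingertips down close over any of the other parts or bins. Finish with the hand clear of everything.

Things in the scene. Friction and masses are not known exactly. Their poses are not given: they have to be found in the camera images.
- big_nut: the larger hexagonal nut: 55 mm across flats, 30 mm high, bore 28 mm; loose, plain bright steel, lies flat on the mat with its bore upright; origin at the centre of its underside, z up. Parts stand about 90 mm apart in a row along the mat, in any order
- small_nut: the smaller hexagonal nut (not the one asked for): 36 mm across flats, 18 mm high, bore 18 mm; loose, plain bright steel, lies flat on the mat with its bore upright; origin at the centre of its underside, z up
- collar: round shaft collar: 56 mm diameter, 20 mm high, bore 30 mm; loose, plain bright steel, lies flat on the mat with its bore upright; origin at the centre of its underside, z up
- square_nut: square nut: 50 x 50 mm, 25 mm high, bore 26 mm; loose, plain bright steel, lies flat on the mat with its bore upright; origin at the centre of its underside, z up
- bin_empty_mouth (a point): point at the centre of the bin's open mouth, level with its rim (45 mm above the bin's underside, about 53 mm above the counter); z up. This is the bin with nothing in it. The three bins stand side by side, 118 mm apart, in any order
- bin_bolts_mouth (a point): point at the centre of the bin's open mouth, level with its rim (45 mm above the bin's underside, about 53 mm above the counter); z up. This bin holds headed bolts
- bin_discs_mouth (a point): point at the centre of the bin's open mouth, level with its rim (45 mm above the bin's underside, about 53 mm above the counter); z up. This bin holds stacked round discs
- bin_empty: fixed open-topped grey plastic stock bin on the dark rack, outside 100 (x) x 106 (y) x 45 mm high, walls 3 mm; nothing in it; origin at the centre of its underside
- bin_bolts: fixed open-topped grey plastic stock bin on the dark rack, outside 100 (x) x 106 (y) x 45 mm high, walls 3 mm; headed bolts lie in it, below the rim; origin at the centre of its underside
- bin_discs: fixed open-topped grey plastic stock bin on the dark rack, outside 100 (x) x 106 (y) x 45 mm high, walls 3 mm; stacked round discs lie in it, below the rim; origin at the centre of its underside
- confirm_top (a point): centre of the top of the confirm push-button: a round grey cap 40 mm in diameter in a black housing fixed on the counter; it is pressed straight down
- confirm (a joint): travel of the confirm button in m: 0 is up, 0.006 is fully down; a spring (5 N at the bottom) brings it back up
- spray_can: loose bystander: upright can 56 mm in diameter, 170 mm tall; origin at the centre of its underside
- driver: loose bystander: screwdriver about 200 mm long lying on the counter; origin on the underside near its middle
- carton: loose bystander: small cardboard carton 60 x 110 x 50 mm high; origin at the centre of its underside
- tape_roll: loose bystander: roll of tape lying flat, 90 mm diameter, 45 mm high; origin at the centre of its underside
There are look-alikes about, which are no part of the job. Leave any pink look-alike of the collar alone.

How it is judged:
By the outcome, as a careful person would: the job done as asked, in the order asked, and still so for the second after the job is handed in, with the robot touching nothing.
It also fails if it takes over 58 s, if anything falls off the work surface, if the arm or the gripper's body presses on something with over 40 N, if the wrist force passes 120 N, or if a joint passes its speed limit or range.

## Working session

There is one attempt and no reset: what is moved stays moved. The work goes in short steps, Python scripts to look and compute and a tool call to move; the robot and the scene stay as the last step left them, time stands still between calls to the robot, and variables do not carry over. Pictures are saved under pics/ and viewed, and the job is handed in when it is done.

Besides the shell and the picture viewer there is one more tool, called as name([rows], argument=value, ...), one row to a line, values as JSON. play_rows: Moves the arm, as the interface text tells. Its arguments: {"type":"object","properties":{"commands":{"type":"array","items":{"type":"array"}},"newtons":{"type":"number"}},"required":["commands"]}

```bash
mkdir -p pics; ls
python3 - <<'E'
from bench import bot
import cv2,numpy as np,pickle
s=bot.get_state();print(s)
d={}
for n in("scene","top","wrist"):
    c=bot.camera(n);d[n]=c;cv2.imwrite(f"pics/a_{n}.png",c["color"])
    print(n,{k:v for k,v in c.items() if k!="color"})
d["s"]=s
pickle.dump(d,open("d0.pkl","wb"))
E
```

```text
pics
{'t': 0.0, 'joint_pos': array([ 1.08044666,  0.33286895, -0.06471628,  1.46095954,  0.02164703,
        1.34986492, -0.08849384]), 'joint_velocities': array([0.00118606, 0.00055567, 0.00017374, 0.00011851, 0.00078965,
       0.00022477, 0.0004221 ]), 'tau': array([ 1.30263247e-04, -6.25442076e+01,  4.92958096e-02, -3.91591573e+01,
        1.61727634e-02,  9.98815958e-03, -4.84202144e-05]), 'tcp_pos': array([ 0.28163459, -0.55755986,  0.24750908]), 'tool_rot': array([[ 8.92561120e-01,  4.50925848e-01, -7.24944623e-04],
       [ 4.50926419e-01, -8.92560317e-01,  1.20210508e-03],
       [-1.04996550e-04, -1.39984894e-03, -9.99999015e-01]]), 'force': array([-0.0972041 ,  0.14611568,  0.07061712]), 'torque': array([ 0.00040145,  0.01527376, -0.00719483]), 'width': 0.08559938850731942}
scene {'fx': 479.00484106883204, 'fy': 479.00484106883204, 'cx': 325.9059010819724, 'cy': 204.80337886374164, 'k1': -0.06920240480285335, 'view': array([[-0.84067058,  0.54134105,  0.01492828,  0.48332959],
       [-0.43177083, -0.68664368,  0.58488837,  0.148026  ],
       [ 0.32687449,  0.48525285,  0
[... 272 characters left out ...]
96, -0.02891225],
       [ 0.97714678, -0.02659243,  0.21089574, -0.56330381],
       [-0.2108646 ,  0.0040019 ,  0.97750709, -1.1403649 ],
       [ 0.        ,  0.        ,  0.        ,  1.        ]])}
wrist {'fx': 286.996288587158, 'fy': 286.996288587158, 'cx': 319.81002639089957, 'cy': 199.33500770052652, 'k1': 0.0057632948463341984, 'tool_from_camera': array([[ 1.30275325e-03,  9.44938288e-01,  3.27245984e-01,
         8.54749893e-02],
       [ 9.99998858e-01, -9.80283688e-04, -1.15034007e-03,
         4.54533206e-04],
       [-7.66206478e-04,  3.27247109e-01, -9.44938486e-01,
        -1.25173162e-01],
       [ 0.00000000e+00,  0.00000000e+00,  0.00000000e+00,
         1.00000000e+00]])}
```

View pics/a_scene.png

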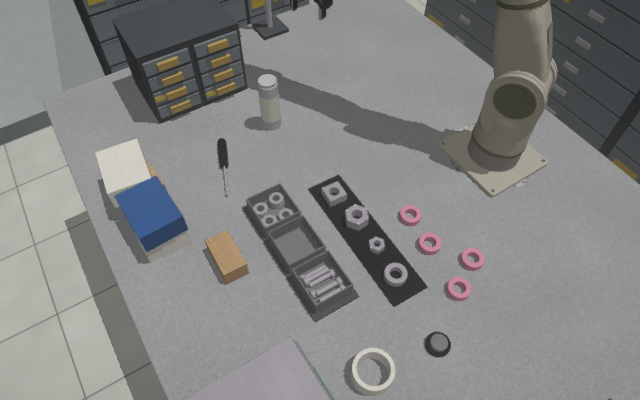

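View pics/a_top.png

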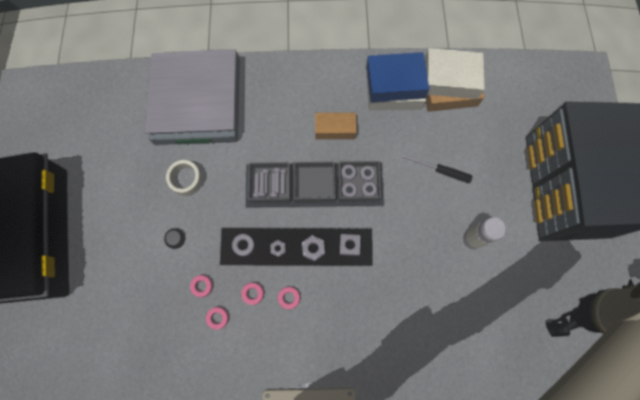

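View pics/a_wrist.png

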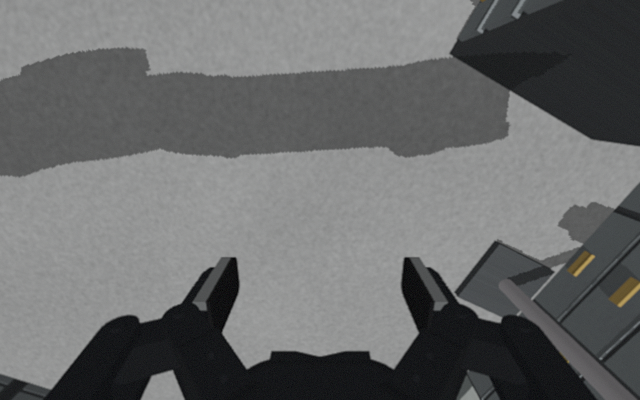

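The top view shows the row as collar (243,244), small nut (278,248), big nut (313,247) and square nut (349,244). The bins are bolts (269,184), empty (315,182) and discs (361,180). The button is at (174,238) and the spray can at (486,232). Candidates for the big nut are those four parts, plus the pink rings at (201,286), (217,318), (252,293) and (289,297). I choose the larger hexagon at (313,247).

Next I measure in both views and check with a crop.

```bash
cat > h.py <<'E'
import numpy as np,cv2
def K(c): return np.array([[c["fx"],0,c["cx"]],[0,c["fy"],c["cy"]],[0,0,1.]]),np.array([c["k1"],0,0,0.])
def view(c,s=None):
    if "view" in c: return c["view"]
    T=np.eye(4);T[:3,:3]=s["tool_rot"];T[:3,3]=s["tcp_pos"]
    return np.linalg.inv(T@c["tool_from_camera"])
def ray(c,uv,s=None):
    k,d=K(c);V=view(c,s)
    p=cv2.undistortPoints(np.array([[uv]],float),k,d)[0,0]
    R=V[:3,:3];return -R.T@V[:3,3], R.T@np.array([p[0],-p[1],-1.])
def onplane(c,uv,z,s=None):
    o,r=ray(c,uv,s);return o+r*(z-o[2])/r[2]
def proj(c,P,s=None):
    k,d=K(c);V=view(c,s);q=(V@np.append(P,1))[:3]
    return cv2.projectPoints(np.array([[q[0],-q[1],-q[2]]]),np.zeros(3),np.zeros(3),k,d)[0][0,0]
E
python3 - <<'E'
import pickle;from h import *
d=pickle.load(open("d0.pkl","rb"));t=d["top"];sc=d["scene"]
cv2.imwrite("pics/b_top.png",cv2.resize(t["color"][150:280,150:400],None,fx=3.2,fy=3.2,interpolation=cv2.INTER_CUBIC))
cv2.imwrite("pics/b_scene.png",cv2.resize(sc["color"][170:370,230:470],None,fx=3,fy=3,interpolation=cv2.INTER_CUBIC))
def blobs(c,box,lo,hi,amin):
    x0,y0,x1,y1=box;g=cv2.cvtColor(c["color"],cv2.COLOR_BGR2GRAY)[y0:y1,x0:x1]
    m=cv2.inRange(g,lo,hi);out=[]
    for k in cv2.findContours(m,cv2.RETR_EXTERNAL,cv2.CHAIN_APPROX_NONE)[0]:
        a=cv2.contourArea(k)
        if a>amin:
            M=cv2.moments(k);out.append((M["m10"]/M["m00"]+x0,M["m01"]/M["m00"]+y0,a))
    return sorted(out)
for b in blobs(t,(225,231,368,262),90,255,60): print("part",np.round(b,1),onplane(t,b[:2],.02))
for b in blobs(t,(155,220,195,258),0,85,60): print("button",np.round(b,1),onplane(t,b[:2],.03))
for n,uv in dict(bolts=(269,184),empty=(315.5,182.5),discs=(361,180.5)).items():
    P=onplane(t,uv,.053);print(n,P,proj(sc,P))
for n,uv in dict(can=(490,229)).items(): print(n,onplane(t,uv,.17),)
E
```

```text
part [242.3 244.5 342.5] [0.48240149 0.16106553 0.02      ]
part [277.5 247.7 156. ] [0.47168783 0.06970903 0.02      ]
part [312.8 247.5 389.5] [ 0.46987013 -0.02153336  0.02      ]
part [349.5 244.2 363. ] [ 0.47583758 -0.11651733  0.02      ]
button [174.6 238.  305.5] [0.50189879 0.33782077 0.03      ]
bolts [0.63355822 0.0874385  0.053     ] [325.39786267 272.56118258]
empty [ 0.63417845 -0.03288104  0.053     ] [298.07439803 234.8854585 ]
discs [ 0.63639628 -0.15070698  0.053     ] [273.32907228 201.73531329]
can [ 0.4804856  -0.43495748  0.17      ]
```

View pics/b_top.png

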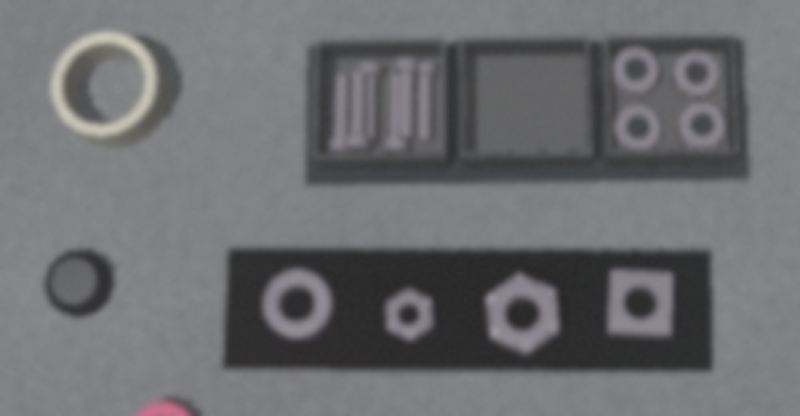

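View pics/b_scene.png

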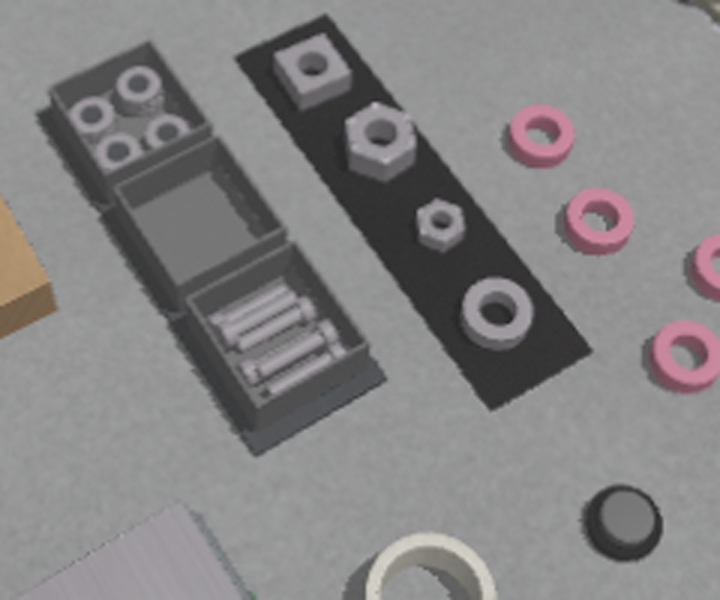

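Run:
```python
import pickle;from h import *
d=pickle.load(open("d0.pkl","rb"));t=d["top"];sc=d["scene"]
T=lambda u,v:(u/3.2+150-.34,v/3.2+150-.34)
S=lambda u,v:(u/3+230-.33,v/3+170-.33)
def tri(a,b):
    o1,r1=ray(t,a);o2,r2=ray(sc,b);A=np.stack([r1,-r2],1)
    x=np.linalg.lstsq(A,o2-o1,rcond=None)[0];p=o1+x[0]*r1;q=o2+x[1]*r2
    return (p+q)/2,np.linalg.norm(p-q)
for n,a,b in [("nut bore",T(523,312),S(381,131)),("collar bore",T(298,303),S(499,313)),("small",T(409,314),S(441,222)),
 ("square",T(640,302),S(313,64)),
 ("button",T(72,283),S(627,515)),("mouth",T(528,98),S(202,216)),("e fl",T(458,42),S(188,297)),("e fr",T(594,38),S(115,187)),("e nr",T(597,155),S(218,140)),("e nl",T(462,160),S(287,240))]:
    p,e=tri(a,b);print(n,np.round(p,4),"gap",round(e,4),"top",np.round(a,1),"scene",np.round(b,1))
print(onplane(t,T(523,312),.03),onplane(sc,S(381,131),.03))
print(onplane(t,T(528,98),.053),onplane(sc,S(202,216),.053))
```

```text
nut bore [ 0.469  -0.022   0.0305] gap 0.0011 top [313.1 247.2] scene [356.7 213.3]
collar bore [0.4828 0.1622 0.0127] gap 0.0029 top [242.8 244.3] scene [396. 274.]
small [0.472  0.0707 0.0141] gap 0.0011 top [277.5 247.8] scene [376.7 243.7]
square [ 0.4755 -0.1163  0.0239] gap 0.0008 top [349.7 244. ] scene [334. 191.]
button [0.5046 0.3475 0.017 ] gap 0.0023 top [172.2 238.1] scene [438.7 341.3]
mouth [ 0.643  -0.029   0.0363] gap 0.0051 top [314.7 180.3] scene [297.  241.7]
e fl [0.6911 0.0285 0.0384] gap 0.0075 top [292.8 162.8] scene [292.3 268.7]
e fr [ 0.6906 -0.0849  0.0451] gap 0.0038 top [335.3 161.5] scene [268. 232.]
e nr [ 0.5936 -0.0843  0.0377] gap 0.0036 top [336.2 198.1] scene [302.3 216.3]
e nl [0.5945 0.0252 0.0313] gap 0.0022 top [294.  199.7] scene [325.3 249.7]
[ 0.46946116 -0.02239692  0.03      ] [ 0.46841595 -0.02183341  0.03      ]
[ 0.64017319 -0.03085436  0.053     ] [ 0.64610061 -0.01789042  0.053     ]
```

play_rows([
  [[13, -13, 0], [0, 0, 0], 0],
  [[26, -27, 0], [0, 0, 0], 0],
  [[26, -27, 0], [0, 0, 0], 0],
  [[26, -27, 0], [0, 0, 0], 0],
  [[26, -27, 0], [0, 0, 0], 0],
  [[26, -27, 0], [0, 0, 0], 0],
  [[26, -27, 0], [0, 0, 0], 0],
  [[26, -27, 0], [0, 0, 0], 0],
  [[26, -27, 0], [0, 0, 0], 0],
  [[26, -27, 0], [0, 0, 0], 0],
  [[26, -27, 0], [0, 0, 0], 0],
  [[26, -27, 0], [0, 0, 0], 0],
  [[26, -27, 0], [0, 0, 0], 0],
  [[26, -27, 0], [0, 0, 0], 0],
  [[26, -27, 0], [0, 0, 0], 0],
  [[13, -14, 0], [0, 0, 0], 0],
  [[0, 0, 0], [0, 0, 0], 0],
  [[0, 0, 0], [0, 0, 0], 0],
])

```text
t: 2.4
tcp_pos: [0.4468, -0.0211, 0.2482]
tool_rot: [[0.893, 0.451, -0.0], [0.451, -0.893, -0.001], [-0.001, 0.001, -1.0]]
force: [0.3, 1.1, -0.6]
width: -0.0002
```

```bash
cat > snap.py <<'E'
import sys,pickle;from h import *
from bench import bot
s=bot.get_state();c=bot.camera("wrist");n=sys.argv[1]
pickle.dump((s,c),open(n+".pkl","wb"));cv2.imwrite(f"pics/{n}.png",c["color"])
print(s["t"],s["tcp_pos"],s["tool_rot"].round(4).tolist(),s["force"],s["width"],s["joint_pos"])
E
python3 snap.py w1
```

```text
2.4 [ 0.44676911 -0.02105577  0.24816829] [[0.8928, 0.4505, -0.0002], [0.4505, -0.8928, -0.0008], [-0.0006, 0.0006, -1.0]] [ 0.30949042  1.14326216 -0.57443599] -0.00015469861549951777 [ 0.56014754 -0.03656046 -0.59332712  1.87538759 -0.02041884  1.2968342
 -1.13079292]
```

View pics/w1.png

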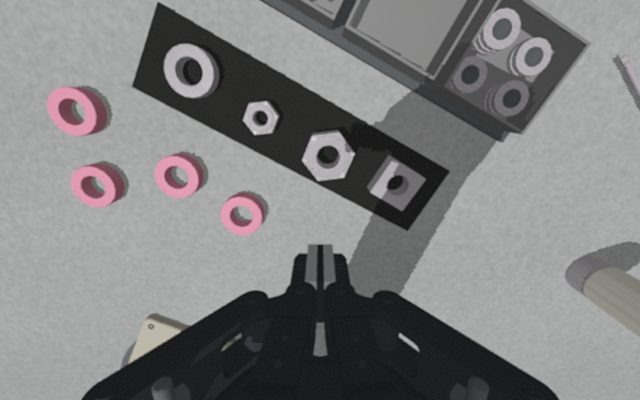

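The wrist view shows the big nut's bore at (328,155), between the small nut (262,118) and the square nut (396,183). The shut fingertips are at about (320,246).

Run:
```python
import pickle;from h import *
s,c=pickle.load(open("w1.pkl","rb"))
print("nut",onplane(c,(328,154.5),.03,s))
for dz in(.0,.01,.017,.03): print(dz,proj(c,s["tcp_pos"]+s["tool_rot"]@np.array([0,0,dz]),s))
for P in[(.469,-.022)]:
    print("tool shift mm",1e3*s["tool_rot"].T@(np.array([*P,.069])-s["tcp_pos"]))
```

```text
nut [ 0.47254597 -0.02010333  0.03      ]
0.0 [318.51464512 277.48363961]
0.01 [318.57926098 266.69894352]
0.017 [318.61999846 259.89851125]
0.03 [318.68743799 248.63866636]
tool shift mm [ 19.52264719  10.750869   179.16379358]
```

play_rows([
  [[11, 5, 0], [0, 0, 0], 0],
  [[10, 6, 0], [0, 0, 0], 0],
  [[0, 0, 15], [0, 0, 0], 0],
  [[0, 0, 25], [0, 0, 0], 0],
  [[0, 0, 25], [0, 0, 0], 0],
  [[0, 0, 25], [0, 0, 0], 0],
  [[0, 0, 25], [0, 0, 0], 0],
  [[0, 0, 15], [0, 0, 0], 0],
  [[0, 0, 10], [0, 0, 0], 0],
  [[0, 0, 0], [0, 0, 0], 0],
  [[0, 0, 0], [0, 0, 0], 0],
])

```text
t: 3.82
tcp_pos: [0.4715, -0.0209, 0.1089]
tool_rot: [[0.893, 0.451, 0.001], [0.451, -0.893, -0.0], [0.001, 0.001, -1.0]]
force: [0.2, -0.3, 0.6]
width: -0.0
```

```bash
python3 snap.py w2
```

```text
3.825 [ 0.47149112 -0.02086125  0.10893272] [[0.8926, 0.4509, 0.0011], [0.4509, -0.8926, -0.0002], [0.0009, 0.0007, -1.0]] [ 0.2388159  -0.27474471  0.58367338] -1.0198608068409889e-05 [ 0.51391864  0.18110056 -0.6055423   1.98885423  0.12204946  1.0056451
 -1.25239249]
```

View pics/w2.png

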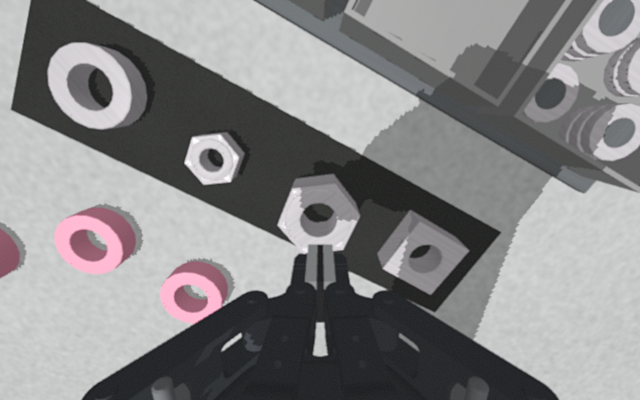

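The nut's bore is at (319,213), just ahead of the tips as seen by the tilted camera.

Run:
```python
import pickle;from h import *
s,c=pickle.load(open("w2.pkl","rb"))
print("nut",onplane(c,(319,212.5),.03,s), "sq",onplane(c,(423,250),.025,s))
```

```text
nut [ 0.47530883 -0.01909834  0.03      ] sq [ 0.48256463 -0.11108318  0.025     ]
```

play_rows([
  [[0, 0, 15], [0, 0, 0], 0],
  [[0, 0, 15], [0, 0, 0], 0],
  [[0, 0, 9], [0, 0, 0], 0],
  [[0, 0, 0], [0, 0, 0], 0],
  [[0, 0, 0], [0, 0, 0], 0],
  [[0, 0, 0], [0, 0, 0], 0],
  [[0, 0, 0], [0, 0, 0], 0],
  [[0, 0, 0], [0, 0, 0], 0],
])

```text
t: 4.88
tcp_pos: [0.4711, -0.0209, 0.0695]
tool_rot: [[0.893, 0.451, 0.0], [0.451, -0.893, -0.0], [0.0, 0.0, -1.0]]
force: [-0.5, -0.6, -0.1]
width: 0.0
```

```bash
python3 snap.py w3
python3 - <<'E'
from bench import bot
import cv2
c=bot.camera("scene");cv2.imwrite("pics/s3.png",cv2.resize(c["color"][150:300,270:470],None,fx=3.5,fy=3.5,interpolation=cv2.INTER_CUBIC))
E
```

```text
4.875 [ 0.47111557 -0.02091801  0.06945583] [[0.8926, 0.4508, 0.0003], [0.4508, -0.8926, -0.0002], [0.0002, 0.0003, -1.0]] [-0.50351218 -0.55655994 -0.06193176] 1.910221237294951e-05 [ 0.49571469  0.24284637 -0.59486707  2.02114041  0.1698302   0.92476031
 -1.29131989]
```

View pics/w3.png

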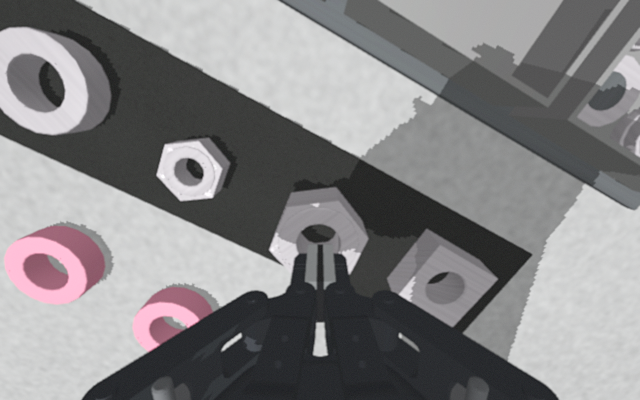

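View pics/s3.png

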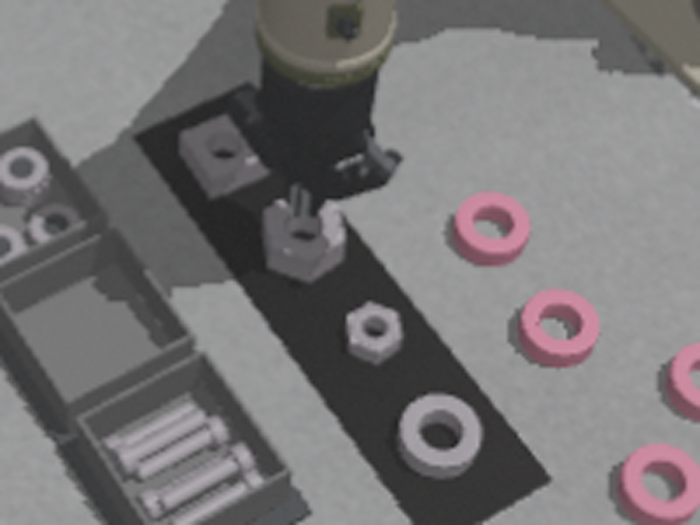

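play_rows([
  [[0, 0, 0], [0, 0, 0], 0],
  [[0, 0, 0], [0, 0, 0], 0],
  [[0, 0, 0], [0, 0, 0], 0],
  [[0, 0, 0], [0, 0, 0], 0],
  [[0, 0, 0], [0, 0, 0], 0],
  [[0, 0, 0], [0, 0, 0], 0],
  [[0, 0, 0], [0, 0, 0], 0],
  [[0, 0, 0], [0, 0, 0], 0],
  [[0, 0, 0], [0, 0, 0], 0],
  [[0, 0, 0], [0, 0, 0], 0],
  [[0, 0, 0], [0, 0, 0], 0],
  [[0, 0, 0], [0, 0, 0], 0],
  [[0, 0, 0], [0, 0, 0], 0],
  [[0, 0, 0], [0, 0, 0], 0],
  [[0, 0, 0], [0, 0, 0], 0],
])

```text
t: 6.85
tcp_pos: [0.4711, -0.0209, 0.0693]
tool_rot: [[0.893, 0.451, 0.0], [0.451, -0.893, -0.0], [0.0, 0.0, -1.0]]
force: [0.4, -0.4, -1.0]
width: 0.0004
```

play_rows([
  [[0, 0, -10], [0, 0, 0], 0],
  [[0, 0, -30], [0, 0, 0], 0],
  [[0, 0, -40], [0, 0, 0], 0],
  [[0, 0, -40], [0, 0, 0], 0],
  [[0, 0, -20], [0, 0, 0], 0],
  [[12, 7, 0], [0, 0, 0], 0],
  [[24, 14, 0], [0, 0, 0], 0],
  [[24, 14, 0], [0, 0, 0], 0],
  [[24, 14, 0], [0, 0, 0], 0],
  [[12, 7, 0], [0, 0, 0], 0],
  [[0, 0, 0], [0, 0, 0], 0],
  [[0, 0, 0], [0, 0, 0], 0],
])

```text
t: 8.35
tcp_pos: [0.5813, -0.0274, 0.2092]
tool_rot: [[0.892, 0.451, -0.0], [0.451, -0.892, -0.0], [-0.001, -0.0, -1.0]]
force: [-0.7, 0.2, 0.2]
width: 0.0001
```

```bash
python3 snap.py w4
```

```text
8.35 [ 0.5813341  -0.02738643  0.2091724 ] [[0.8924, 0.4512, -0.0005], [0.4512, -0.8924, -0.0002], [-0.0005, -0.0001, -1.0]] [-0.65908608  0.18629957  0.18171816] 0.00012656324588394038 [ 0.46143511  0.32146691 -0.59855605  1.60633179  0.18748053  1.2723009
 -1.27136864]
```

View pics/w4.png

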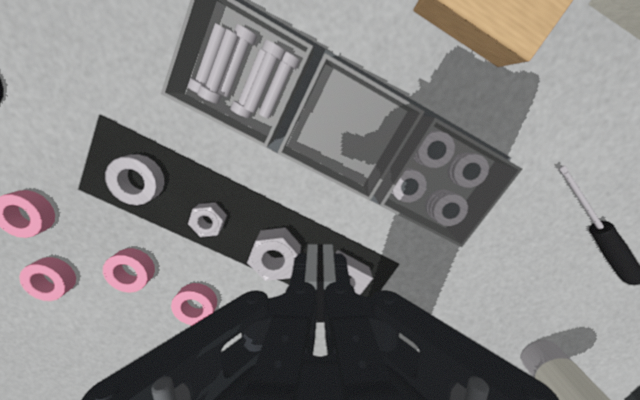

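The empty bin sits between the bolts bin (left) and discs bin (right). Its rim corners are roughly (325,52), (418,100), (375,203) and (280,152).

Run:
```python
import pickle;from h import *
s,c=pickle.load(open("w4.pkl","rb"))
q=np.array([onplane(c,p,.053,s) for p in[(325,52),(418,100),(375,203),(280,152)]])
print(q,q.mean(0),[np.linalg.norm(q[i]-q[i-1]) for i in range(4)])
cv2.imwrite("pics/w4c.png",cv2.resize(c["color"][20:230,250:450],None,fx=2.8,fy=2.8,interpolation=cv2.INTER_CUBIC))
```

```text
[[ 0.69532768  0.02445591  0.053     ]
 [ 0.69879314 -0.07054702  0.053     ]
 [ 0.59334204 -0.08664249  0.053     ]
 [ 0.59711717  0.0235453   0.053     ]] [ 0.64614501 -0.02729708  0.053     ] [np.float64(0.09821473284965422), np.float64(0.09506611427842276), np.float64(0.10667239388487174), np.float64(0.11025243985899051)]
```

View pics/w4c.png

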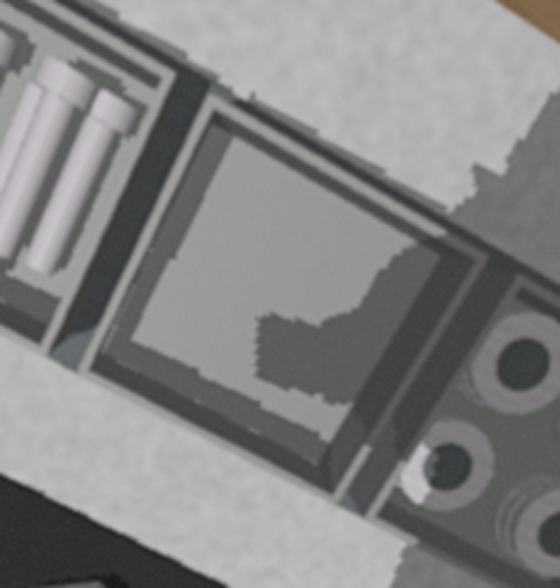

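Run:
```python
import pickle;from h import *
s,c=pickle.load(open("w4.pkl","rb"))
q=np.array([onplane(c,(u/2.8+250-.3,v/2.8+20-.3),.053,s) for u,v in[(210,95),(490,258),(338,500),(85,368)]])
print(q,q.mean(0),[np.linalg.norm(q[i]-q[i-1]) for i in range(4)])
for P in([.643,-.0295,.094],[.505,.347,.16]):print(1e3*s["tool_rot"].T@(np.array(P)-s["tcp_pos"]))
```

```text
[[ 0.69406517  0.02410315  0.053     ]
 [ 0.69281639 -0.08194561  0.053     ]
 [ 0.59569097 -0.07975695  0.053     ]
 [ 0.59792244  0.0238472   0.053     ]] [ 0.64512374 -0.02843805  0.053     ] [np.float64(0.0961430700779066), np.float64(0.10605610682401116), np.float64(0.09715007969540511), np.float64(0.10362817240561596)]
[ 54.1370248   29.71899326 115.14250573]
[ 100.83640793 -368.54690792   49.1448575 ]
```

play_rows([
  [[14, 8, 0], [0, 0, 0], 0],
  [[26, 14, 0], [0, 0, 0], 0],
  [[14, 8, 0], [0, 0, 0], 0],
  [[0, 0, 15], [0, 0, 0], 0],
  [[0, 0, 30], [0, 0, 0], 0],
  [[0, 0, 30], [0, 0, 0], 0],
  [[0, 0, 25], [0, 0, 0], 0],
  [[0, 0, 15], [0, 0, 0], 0],
  [[0, 0, 0], [0, 0, 0], 0],
  [[0, 0, 0], [0, 0, 0], 0],
  [[0, 0, 0], [0, 0, 0], 0],
  [[0, 0, 0], [0, 0, 0], 0],
])

```text
t: 9.9
tcp_pos: [0.644, -0.03, 0.095]
tool_rot: [[0.893, 0.451, 0.001], [0.451, -0.893, -0.0], [0.001, 0.001, -1.0]]
force: [-0.4, 0.3, -0.5]
width: -0.0003
```

```bash
python3 snap.py w5
python3 - <<'E'
from bench import bot
import cv2
c=bot.camera("scene");cv2.imwrite("pics/s5.png",cv2.resize(c["color"][150:330,220:450],None,fx=3.2,fy=3.2,interpolation=cv2.INTER_CUBIC))
E
```

```text
9.9 [ 0.64401661 -0.03000847  0.09498101] [[0.8926, 0.4509, 0.001], [0.4509, -0.8926, -0.0002], [0.0008, 0.0006, -1.0]] [-0.35193027  0.25785262 -0.5379693 ] -0.00025265524396341356 [ 0.38314598  0.55582845 -0.54747089  1.54918262  0.30994125  1.12304479
 -1.33521441]
```

View pics/w5.png

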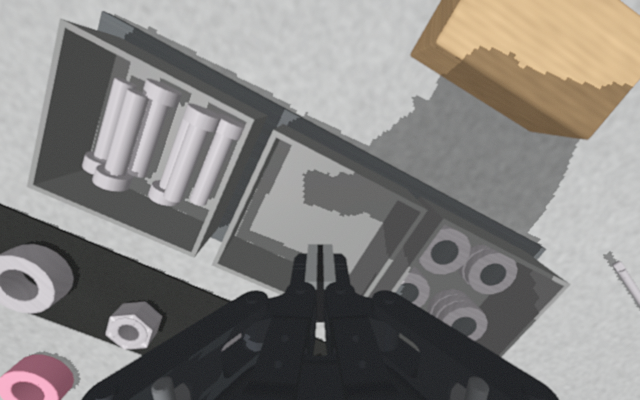

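View pics/s5.png

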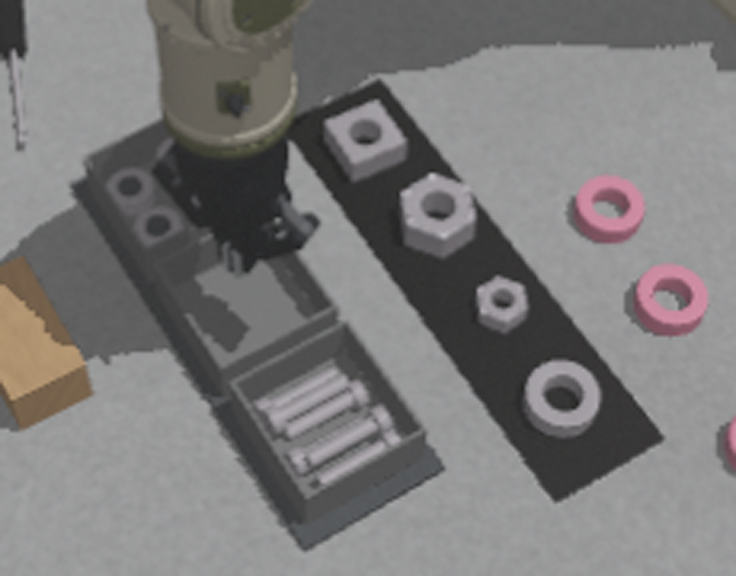

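play_rows([
  [[0, 0, 0], [0, 0, 0], 0],
  [[0, 0, 0], [0, 0, 0], 0],
  [[0, 0, 0], [0, 0, 0], 0],
  [[0, 0, 0], [0, 0, 0], 0],
  [[0, 0, 0], [0, 0, 0], 0],
  [[0, 0, 0], [0, 0, 0], 0],
  [[0, 0, 0], [0, 0, 0], 0],
  [[0, 0, 0], [0, 0, 0], 0],
  [[0, 0, 0], [0, 0, 0], 0],
  [[0, 0, 0], [0, 0, 0], 0],
  [[0, 0, 0], [0, 0, 0], 0],
  [[0, 0, 0], [0, 0, 0], 0],
  [[0, 0, 0], [0, 0, 0], 0],
  [[0, 0, 0], [0, 0, 0], 0],
  [[0, 0, 0], [0, 0, 0], 0],
  [[0, 0, 0], [0, 0, 0], 0],
])

```text
t: 12.0
tcp_pos: [0.6437, -0.03, 0.0943]
tool_rot: [[0.893, 0.451, 0.0], [0.451, -0.893, -0.0], [0.0, 0.0, -1.0]]
force: [-0.1, 0.2, -0.3]
width: -0.0003
```

play_rows([
  [[0, 0, -10], [0, 0, 0], 0],
  [[0, 0, -30], [0, 0, 0], 0],
  [[0, 0, -40], [0, 0, 0], 0],
  [[0, 0, -30], [0, 0, 0], 0],
  [[-3, -20, 0], [0, 0, 0], 0],
  [[-6, -40, 0], [0, 0, 0], 0],
  [[-6, -40, 0], [0, 0, 0], 0],
  [[-6, -40, 0], [0, 0, 0], 0],
  [[-6, -40, 0], [0, 0, 0], 0],
  [[-6, -40, 0], [0, 0, 0], 0],
  [[-6, -40, 0], [0, 0, 0], 0],
  [[-6, -40, 0], [0, 0, 0], 0],
  [[-6, -40, 0], [0, 0, 0], 0],
  [[-6, -40, 0], [0, 0, 0], 0],
  [[-3, -20, 0], [0, 0, 0], 0],
  [[0, 0, 0], [0, 0, 0], 0],
  [[0, 0, 0], [0, 0, 0], 0],
  [[0, 0, 0], [0, 0, 0], 0],
])

```text
t: 14.25
tcp_pos: [0.4104, 0.2989, 0.2041]
tool_rot: [[0.893, 0.449, -0.0], [0.449, -0.893, -0.001], [-0.0, 0.0, -1.0]]
force: [0.1, 0.3, -0.7]
width: -0.0003
```

```bash
python3 snap.py w6
python3 - <<'E'
from bench import bot
import cv2
c=bot.camera("scene");cv2.imwrite("pics/s6.png",c["color"])
E
```

```text
14.25 [0.41035089 0.29894428 0.20407133] [[0.8934, 0.4493, -0.0001], [0.4493, -0.8934, -0.0005], [-0.0004, 0.0004, -1.0]] [ 0.08603697  0.32274887 -0.65027773] -0.0003164708782987979 [ 0.03976829  0.18850745 -0.83054836  1.79063984  0.14778748  1.22695753
 -1.93685208]
```

View pics/w6.png

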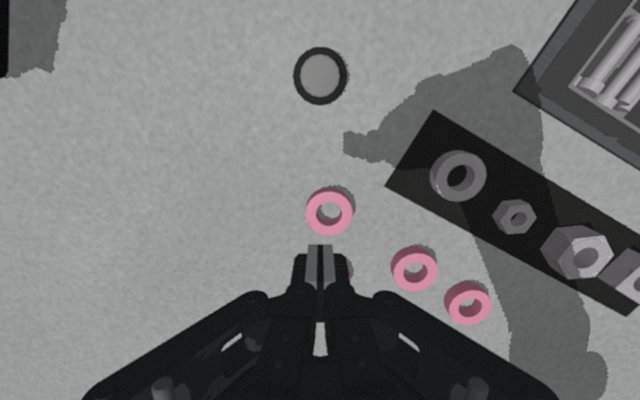

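View pics/s6.png

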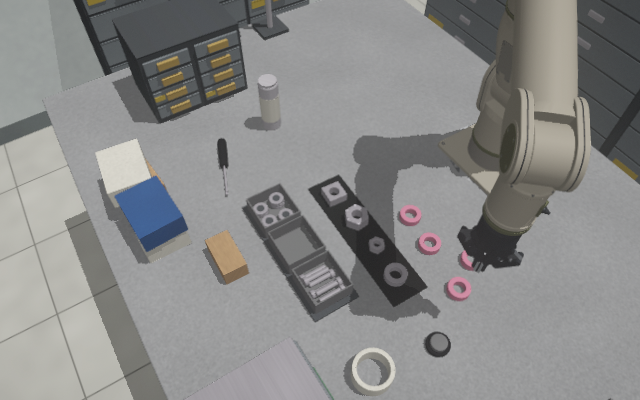

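The button cap is at (320,76) in the wrist view, with a pink ring at (329,212) that must be cleared. I triangulate across the views.

Run:
```python
import pickle;from h import *
s,c=pickle.load(open("w6.pkl","rb"));d=pickle.load(open("d0.pkl","rb"));t=d["top"];sc=d["scene"]
def cap(c,box,lo):
    x0,y0,x1,y1=box;g=cv2.cvtColor(c["color"],cv2.COLOR_BGR2GRAY)[y0:y1,x0:x1]
    g=cv2.resize(g,None,fx=4,fy=4,interpolation=cv2.INTER_CUBIC)
    m=(g>lo).astype(np.uint8);n,l,st,ce=cv2.connectedComponentsWithStats(m)
    H,W=m.shape;r=[(st[i,4]/16,(ce[i]-1.5)/4+[x0,y0],st[i,2:4]/4) for i in range(1,n) if st[i,0]>0 and st[i,1]>0 and st[i,0]+st[i,2]<W and st[i,1]+st[i,3]<H]
    return max(r,key=lambda a:a[0]) if r else None
obs=[]
for n,im,box,st in(("w",c,(285,40,360,112),s),("t",t,(158,222,192,256),None),("s",sc,(422,326,456,360),None)):
    for lo in(70,85):
        r=cap(im,box,lo);print(n,lo,r)
    r=cap(im,box,75)
    if r is None: r=cap(im,box,85)
    for z in(.02,.03,.04):print("  z",z,onplane(im,r[1],z,st).round(4))
    obs.append(ray(im,r[1],st))
def ls(o):
    A=0;b=0
    for p,r in o:
        r=r/np.linalg.norm(r);M=np.eye(3)-np.outer(r,r);A=A+M;b=b+M@p
    return np.linalg.solve(A,b)
print(ls(obs),ls(obs[:2]),ls(obs[1:]),ls(obs[::2]))
```

```text
w 70 (np.float64(1357.0625), array([319.34218556,  75.21142288]), array([40. , 43.5]))
w 85 (np.float64(1310.9375), array([319.34224672,  75.23017282]), array([39.5, 43. ]))
  z 0.02 [0.5074 0.3474 0.02  ]
  z 0.03 [0.5067 0.3471 0.03  ]
  z 0.04 [0.506  0.3468 0.04  ]
t 70 None
t 85 (np.float64(146.1875), array([172.52976699, 237.48530355]), array([13.5 , 13.75]))
  z 0.02 [0.505  0.3466 0.02  ]
  z 0.03 [0.5034 0.3434 0.03  ]
  z 0.04 [0.5018 0.3402 0.04  ]
s 70 (np.float64(261.5), array([438.7664914 , 341.97048279]), array([18.5, 18.5]))
s 85 (np.float64(239.875), array([438.84549244, 341.88353309]), array([17.75, 17.5 ]))
  z 0.02 [0.5073 0.3484 0.02  ]
  z 0.03 [0.5114 0.35   0.03  ]
  z 0.04 [0.5155 0.3516 0.04  ]
[0.50638257 0.34766657 0.01695232] [0.5067659  0.34790927 0.01485607] [0.50565394 0.34776836 0.01610401] [0.5072312  0.34785732 0.01943631]
```

play_rows([
  [[15, 0, 0], [0, 0, 0], 0],
  [[30, 0, 0], [0, 0, 0], 0],
  [[30, 0, 0], [0, 0, 0], 0],
  [[22, 0, 0], [0, 0, 0], 0],
  [[10, 0, 0], [0, 0, 0], 0],
  [[0, 0, 15], [0, 0, 0], 0],
  [[0, 0, 30], [0, 0, 0], 0],
  [[0, 0, 35], [0, 0, 0], 0],
  [[0, 0, 35], [0, 0, 0], 0],
  [[0, 0, 22], [0, 0, 0], 0],
  [[0, 0, 0], [0, 0, 0], 0],
  [[0, 0, 0], [0, 0, 0], 0],
])

```text
t: 15.85
tcp_pos: [0.5057, 0.3487, 0.0685]
tool_rot: [[0.893, 0.451, 0.001], [0.451, -0.893, 0.001], [0.002, -0.0, -1.0]]
force: [-0.4, -0.1, 0.4]
width: -0.0003
```

```bash
python3 snap.py w7
python3 - <<'E'
from bench import bot
import cv2
c=bot.camera("scene");cv2.imwrite("pics/s7.png",cv2.resize(c["color"][250:400,360:560],None,fx=3.5,fy=3.5,interpolation=cv2.INTER_CUBIC))
E
```

```text
15.85 [0.50567079 0.34871977 0.06854016] [[0.8925, 0.451, 0.0014], [0.451, -0.8925, 0.0009], [0.0016, -0.0002, -1.0]] [-0.41114421 -0.11660933  0.43572226] -0.00025209337550549047 [-0.12757417  0.57412788 -0.71705374  1.64825824  0.41778033  1.07645904
 -2.06939541]
```

View pics/w7.png

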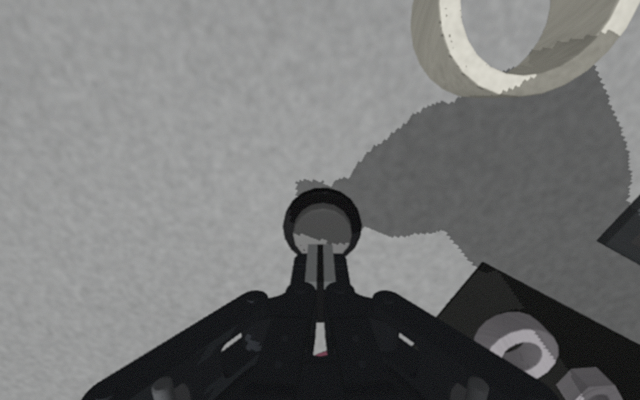

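View pics/s7.png

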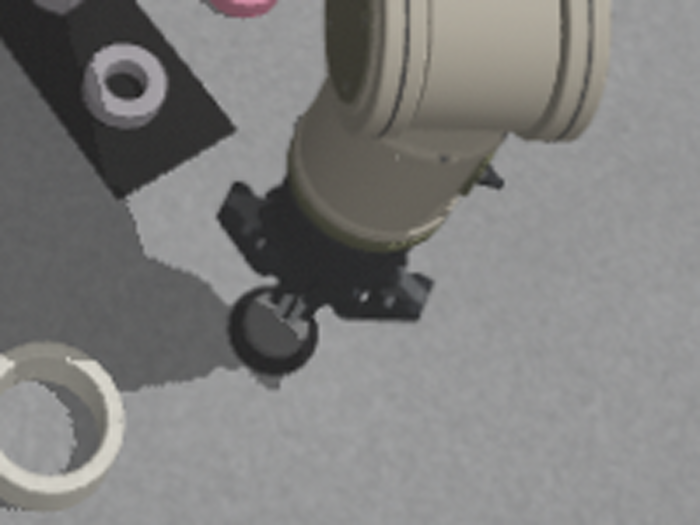

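The tips hang over the cap, centred on it in the wrist view. I go down in small steps and watch the force.

play_rows([
  [[0, 0, 10], [0, 0, 0], 0],
  [[0, 0, 8], [0, 0, 0], 0],
  [[0, 0, 2], [0, 0, 0], 0],
  [[0, 0, 2], [0, 0, 0], 0],
  [[0, 0, 0], [0, 0, 0], 0],
])

```text
t: 16.58
tcp_pos: [0.5053, 0.3483, 0.0452]
tool_rot: [[0.893, 0.451, -0.0], [0.451, -0.893, -0.0], [-0.0, 0.0, -1.0]]
force: [0.8, -0.6, 0.0]
width: 0.0003
```

play_rows([
  [[0, 0, 2], [0, 0, 0], 0],
  [[0, 0, 2], [0, 0, 0], 0],
  [[0, 0, 0], [0, 0, 0], 0],
])

```text
t: 16.95
tcp_pos: [0.5052, 0.3481, 0.0411]
tool_rot: [[0.893, 0.451, -0.0], [0.451, -0.893, -0.0], [-0.0, 0.0, -1.0]]
force: [-0.4, 0.2, -0.2]
width: -0.0001
```

play_rows([
  [[0, 0, 2], [0, 0, 0], 0],
  [[0, 0, 0], [0, 0, 0], 0],
  [[0, 0, 0], [0, 0, 0], 0],
])

```text
t: 17.32
tcp_pos: [0.5053, 0.3482, 0.0393]
tool_rot: [[0.893, 0.451, 0.0], [0.451, -0.893, -0.0], [-0.0, 0.0, -1.0]]
force: [-0.1, -0.0, -0.3]
width: 0.0
```

play_rows([
  [[0, 0, 2], [0, 0, 0], 0],
  [[0, 0, 0], [0, 0, 0], 0],
])

```text
t: 17.58
tcp_pos: [0.5054, 0.3483, 0.0373]
tool_rot: [[0.893, 0.451, 0.0], [0.451, -0.893, 0.0], [0.0, 0.0, -1.0]]
force: [-1.0, -0.1, 3.1]
width: 0.0002
```

play_rows([
  [[0, 0, 2], [0, 0, 0], 0],
  [[0, 0, 0], [0, 0, 0], 0],
])

```text
t: 17.82
tcp_pos: [0.5054, 0.3483, 0.0353]
tool_rot: [[0.893, 0.451, 0.0], [0.451, -0.893, 0.0], [0.0, 0.0, -1.0]]
force: [-0.5, -0.1, 3.3]
width: -0.0001
```

play_rows([
  [[0, 0, 1], [0, 0, 0], 0],
  [[0, 0, 0], [0, 0, 0], 0],
])

```text
t: 18.08
tcp_pos: [0.5054, 0.3483, 0.0343]
tool_rot: [[0.893, 0.451, 0.0], [0.451, -0.893, 0.0], [0.0, 0.0, -1.0]]
force: [-0.3, -0.1, 5.0]
width: 0.0001
```

play_rows([
  [[0, 0, 1], [0, 0, 0], 0],
  [[0, 0, 0], [0, 0, 0], 0],
])

```text
t: 18.32
tcp_pos: [0.5054, 0.3483, 0.0333]
tool_rot: [[0.893, 0.451, 0.0], [0.451, -0.893, 0.0], [0.0, 0.0, -1.0]]
force: [-0.2, -1.0, 4.7]
width: 0.0
```

play_rows([
  [[0, 0, 1], [0, 0, 0], 0],
  [[0, 0, 0], [0, 0, 0], 0],
])

```text
t: 18.58
tcp_pos: [0.5054, 0.3483, 0.0331]
tool_rot: [[0.893, 0.451, 0.001], [0.451, -0.893, -0.0], [0.0, 0.0, -1.0]]
force: [-3.7, -3.2, 12.4]
width: 0.0004
```

The force jumped to 12 N and z stalled, so the button is on its bottom stop. I hold briefly, then release straight up.

play_rows([
  [[0, 0, 0], [0, 0, 0], 0],
  [[0, 0, 0], [0, 0, 0], 0],
  [[0, 0, 0], [0, 0, 0], 0],
])

```text
t: 18.95
tcp_pos: [0.5054, 0.3483, 0.0331]
tool_rot: [[0.893, 0.451, 0.0], [0.451, -0.893, -0.0], [0.0, 0.0, -1.0]]
force: [-2.3, -3.3, 11.5]
width: 0.0001
```

play_rows([
  [[0, 0, -3], [0, 0, 0], 0],
  [[0, 0, -5], [0, 0, 0], 0],
  [[0, 0, -10], [0, 0, 0], 0],
  [[0, 0, -25], [0, 0, 0], 0],
  [[0, 0, -35], [0, 0, 0], 0],
  [[0, 0, -35], [0, 0, 0], 0],
  [[0, 0, -35], [0, 0, 0], 0],
  [[0, 0, -20], [0, 0, 0], 0],
  [[0, 0, 0], [0, 0, 0], 0],
  [[0, 0, 0], [0, 0, 0], 0],
  [[0, 0, 0], [0, 0, 0], 0],
])

```text
t: 20.32
tcp_pos: [0.5048, 0.3478, 0.1989]
tool_rot: [[0.893, 0.451, -0.002], [0.451, -0.893, -0.001], [-0.002, 0.0, -1.0]]
force: [0.0, -0.5, 0.3]
width: 0.0003
```

```bash
python3 snap.py w8
python3 - <<'E'
from bench import bot
import cv2
for n in("top","scene"):cv2.imwrite(f"pics/{n}8.png",bot.camera(n)["color"])
E
```

```text
20.325 [0.50483979 0.34778078 0.19885702] [[0.8925, 0.451, -0.0018], [0.451, -0.8925, -0.0012], [-0.0022, 0.0003, -1.0]] [ 0.03617551 -0.45380783  0.30630083] 0.0003050637989338168 [-0.08626041  0.44506617 -0.77399443  1.52632834  0.31693192  1.30213359
 -1.99962322]
```

View pics/top8.png

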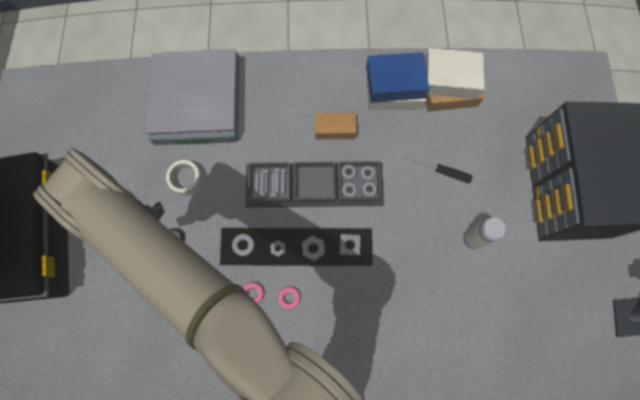

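View pics/scene8.png

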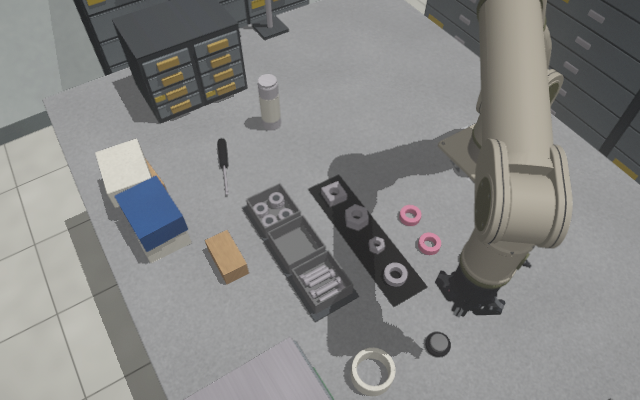

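All the parts and bystanders that are in view stand where they started, and the button cap is back at (438,342) as at the start. The hand is clear at z ≈ 0.2.

```bash
python3 -c "
from bench import bot
print(bot.close_job(), bot.get_state()['force'])"
```

```text
the job is handed in; nothing more can be done
the job is handed in; nothing more can be done
```

The job is handed in at about 20.5 s: both points were shown in order, the confirm button was pressed and released, and the hand is clear. No verdict was reported.

- **Big nut:** I held the shut fingertips about 22 mm above its top face at (0.471, -0.021) for over 2 s.
- **Empty bin:** I held them about 24 mm above the rim at (0.644, -0.030) for over 2 s.
- **Confirm button:** Contact came at a TCP height of about 0.038. It bottomed out at 0.0331, where the height stopped changing and the force jumped from about 5 N to 12 N. I then lifted straight up.

**Last checks:**
- The force was back near zero with the TCP at 0.20.
- The button cap looked the same as at the start, and everything visible in the top and scene pictures was in its original place.
- Two of the pink rings were hidden by the arm in those last pictures. The fingertips stayed at least 15 cm above the counter whenever they were near the rings.
- After handing in, I got no further force reading.

**Disagreement:** The wrist camera placed the nut 3–7 mm from where the fixed cameras did, and the bin 3–5 mm from the top camera. I aimed between the two. Hand-picked bin corners in the scene camera were off by about 15 mm, so I did not use them.

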